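Tip the capsule bin and scoop it empty

ROBOT

A 7-joint arm with a two-finger parallel gripper is mounted at the origin on a cart in front of the work surface, level with it; the furniture and walls round the work are solid. World frame = base frame: x ahead of the robot, y to its left, z up, the work surface at z = 0. Lengths are in mm, angles in rad, forces in N, time in s.
With the tool pointing down it reaches from about 425 to 825 mm from the base axis. Payload 3.6 kg.
Tool frame: the origin (TCP) lies between the finger pads; the fingertips stand 8 mm ahead of it and the grasp point (between the pads) lies 11 mm behind it; z points along the fingers, y is the line along which they close (so a half turn about z gives the same grasp; the last joint's range is limited). The gripper opens to 93 mm and grips with 3 to 60 N. Pads are 15 mm wide; open, the fingers measure 128 mm over their backs; the gripper's body (75 mm by 188 mm) begins 65 mm behind the grasp point.
Start: joints at [-1.29, 0.615, -0.013, 1.423, 0.008, 1.103, -0.04], TCP at [196.273, 619.628, 226.64] pointing down, gripper open.
Joint ranges: [-3.12, 3.12], [-0.3, 2.06], [-1.34, 1.32], [0.26, 2.42], [-1.36, 4.5], [0.01, 1.98], [-2.84, 2.84]. Speed limits (rad/s): [2.79, 2.79, 3.14, 3.14, 3.14, 3.14, 3.14].

INTERFACE

Orientations are given as a 3x3 rotation matrix whose columns are the frame's x, y, z axes.
In Python, from workcell import bot gives the robot as it stands.
- The arm moves only by the shell command python3 -m handwheel 'ROWS' [OPENING]. ROWS is JSON, a list of rows, each a list of 6 numbers: the shift along the tool's x, y, z in units of 25 mm (1.0 is 25 mm), then the turn, a rotation vector about the tool's x, y, z in units of 10 degrees (1.0 is 10 degrees). A call has 1 to 20 rows; each row shifts and turns the commanded pose from where the row before left it, along the tool's axes as they then stand; what a row does not reach is not made up. A row lasts 1/8 s, in which the tool goes at most 62.5 mm and 10.7 degrees, less where a joint would pass 70% of its speed; a pose out of reach is approached as far as the arm can. A call is refused whole if a number of a shift passes 1 or a number of a turn 1, either way. A call with a gripper value outside its range is refused whole. OPENING is the opening, from 0 (shut) to 1 (fully open), set as the call begins (- or left out, the last holds). The fingers move at their own pace and stop on an object; the grip force is fixed at half the most. Time passes only in rows, so rows that do not move let the fingers close. It gives the time, the measured TCP pose, the force, the opening and the grip force at its end, in the units of the state.
- bot.get_state(): the state, without advancing time (a new reading comes with each control period).
- bot.read_camera(name): name is "scene" or "top" or "wrist"; returns a dict with "image" (384x512x3 uint8, red, green, blue), "depth" (384x512 float32, mm along the optical axis (not along the pixel's ray), 0 where there is no reading), "camera_matrix" (3x3 intrinsics, pixels), "R" (3x3) and "t" (3): a world point X has camera coordinates R X + t; the wrist camera has in their place "mount" (4x4, takes a point from camera to tool coordinates, whose origin is the TCP and whose axes are the flange's). Camera axes: x right, y down, z forward; pixel columns grow to the right and rows downward; lengths in mm; the calibration is good to about 2 mm. A picture is of the moment at which its call begins: read the wrist's pose just before it.
- bot.hand_in(): hands the job in; it is judged then, once.
The state is a dict: "t": time; "joints": joint angles; "joint_vel": joint speeds; "joint_torque": joint torques, N m; "position": TCP position; "tcp_rot": TCP orientation; "contact_force": force on the tool from outside, world axes, zero at the start; "moment": the same for the moment, N m; "width": finger opening in mm; "finger_force": force on a finger pad.
Only numpy, scipy, OpenCV 4.12 (cv2) and the standard library are available. Lean on these libraries where they do the work, as an engineer would, in place of code of your own. Each camera call takes 0.05 s, during which the arm holds its last target. There are 200 camera calls.

TASK

Tip the white bin up by its blue bar until all four orange capsules have run together in its pointed corner, and leave it tipped. Then take the blue scoop by its handle, scoop the capsules out of that corner and pour them all into the pale tray, without touching them with the fingers, and stand the scoop on its floor on the table again, with the tray left where it is and nothing else disturbed.

Things in the scene. Friction and masses are not known exactly. Their poses are not given: they have to be found in the camera images.
- bin_hinge (a point): the hinge of the tilting bin: middle of its steel pin at the far, pointed end, 16 mm above the table. x points from the bar to the corner (the way the bin is laid out on the table, level), z up; it does not turn with the bin. The grey stand under the bin is 225 mm long, 126 mm wide, fixed
- bin (a joint): tilt of the white open bin about its hinge, rad: 0 level, grows as the bar end is raised, stop at 0.6. The hinge is stiff (about 2 N m of friction): the bin stays at any tilt where it is left; raising it takes about 10 N at the bar. Plastic capsules in it slide freely from about 0.3
- bin_corner (a point): where capsules gather: inner floor at the point, 8 mm before and 6 mm above the hinge when level. Turns with the bin: x along the floor from bar to corner, z up from the floor. Seen from above the inside is 195 mm long, 116 mm wide, its last 58 mm a point between two walls meeting at 90 degrees. Wall heights over the inner floor: these two 82 mm, long sides 62, bar end 20; 5 mm thick
- bin_bar (a point): middle of the blue round bar, 12 mm thick and 92 mm long (across the bin), 248 mm behind the hinge and 30 mm above it when level, 40 mm clear of the bin's near wall: to pinch or hook from above for tipping. Frame as bin_corner; turns with the bin
- scoop: blue hand scoop, 80 g, origin under its floor, x to its point, z up. Floor 84 mm wide, 2.5 mm thick, from x = -40 mm to a point at x = +60 mm; the point (78 degrees) begins at x = +8 mm and has no walls; side walls 30 mm high behind, 18 mm in front (to x = 8 mm), back wall 36 mm. A handle 14 mm (y) by 20 mm rises at (-36, 0, 12) mm, 125 mm long, leaning back 14 degrees from upright
- scoop_tip (a point): the point of the scoop, underside of its floor
- scoop_grip (a point): where to hold the scoop: on the handle's axis, 95 mm up it, 30 mm from its end; fingers close across it along the scoop's y
- tray: pale clear open tray, 0.4 kg, origin under its middle; outside 152 mm (x) by 218 mm (y), inside 128 by 194 mm, 62 mm high, floor 2 mm thick
- lancet_box: blue and white carton 52x92x47 mm, bystander, origin under its middle
- roll: roll of labels 62x58x58 mm, bystander, origin under its middle
- plaster_box: orange and white carton 60x98x41 mm, bystander, origin under its middle
- tube_red: sample tube with red cap, lying, 17x92x17 mm, bystander, length along its y
- pen_red: red pen, lying, 12x137x15 mm, bystander, length along its y
- thermometer: white infrared thermometer, lying, 33x146x34 mm, bystander, length along its y
- capsule_1: orange plastic capsule with a white band, 18 mm thick, 24 mm long with round ends, 12 g, slippery (friction about 0.12 on everything); origin at its middle, length along its x; the four start scattered on the level bin's floor
- capsule_2: orange plastic capsule with a white band, 18 mm thick, 24 mm long with round ends, 12 g, slippery (friction about 0.12 on everything); origin at its middle, length along its x; the four start scattered on the level bin's floor
- capsule_3: orange plastic capsule with a white band, 18 mm thick, 24 mm long with round ends, 12 g, slippery (friction about 0.12 on everything); origin at its middle, length along its x; the four start scattered on the level bin's floor
- capsule_4: orange plastic capsule with a white band, 18 mm thick, 24 mm long with round ends, 12 g, slippery (friction about 0.12 on everything); origin at its middle, length along its x; the four start scattered on the level bin's floor
There are look-alikes about, which are no part of the job. What is meant by the scoop is not yellow, and is the larger of those in its own colour.

How it is judged (in metres and radians):
On the way, in this order (a step that is already met when the one before it is completed fails the run):
1. the bin is tipped to more than 0.35 rad and all four capsules lie within 80 mm of its corner (value of joint bin above 0.35 rad and x of each of capsule_1, capsule_2, capsule_3, capsule_4 in the frame of bin_corner above -0.08 m and z of each of capsule_1, capsule_2, capsule_3, capsule_4 in the frame of bin_corner below 0.055 m), for 0.2 s.
2. one or more capsules ride on the scoop, clear above the tipped bin's walls (((x of capsule_1 in the frame of scoop between -0.04 and 0.06 m and y of capsule_1 in the frame of scoop between -0.043 and 0.043 m and z of capsule_1 in the frame of scoop between 0 and 0.055 m and z of capsule_1 in the frame of bin_corner above 0.09 m) or (x of capsule_2 in the frame of scoop between -0.04 and 0.06 m and y of capsule_2 in the frame of scoop between -0.043 and 0.043 m and z of capsule_2 in the frame of scoop between 0 and 0.055 m and z of capsule_2 in the frame of bin_corner above 0.09 m) or (x of capsule_3 in the frame of scoop between -0.04 and 0.06 m and y of capsule_3 in the frame of scoop between -0.043 and 0.043 m and z of capsule_3 in the frame of scoop between 0 and 0.055 m and z of capsule_3 in the frame of bin_corner above 0.09 m) or (x of capsule_4 in the frame of scoop between -0.04 and 0.06 m and y of capsule_4 in the frame of scoop between -0.043 and 0.043 m and z of capsule_4 in the frame of scoop between 0 and 0.055 m and z of capsule_4 in the frame of bin_corner above 0.09 m)) and value of joint bin above 0.3 rad), for 0.2 s.
At the end, for the whole second after the job is handed in: all four capsules lie at rest inside the tray (their middles within its walls and below its rim), the tray stands flat, and the scoop stands on its floor on the table (tilt under 0.12 rad, origin within 12 mm of the table), at rest; the bin still stands tipped (over 0.25 rad) (x of capsule_1 in the frame of tray between -0.07 and 0.07 m and y of capsule_1 in the frame of tray between -0.102 and 0.102 m and z of capsule_1 in the frame of tray between 0 and 0.062 m and linear speed of each of capsule_1, capsule_2, capsule_3, capsule_4 below 0.03 m/s and x of capsule_2 in the frame of tray between -0.07 and 0.07 m and y of capsule_2 in the frame of tray between -0.102 and 0.102 m and z of capsule_2 in the frame of tray between 0 and 0.062 m and x of capsule_3 in the frame of tray between -0.07 and 0.07 m and y of capsule_3 in the frame of tray between -0.102 and 0.102 m and z of capsule_3 in the frame of tray between 0 and 0.062 m and x of capsule_4 in the frame of tray between -0.07 and 0.07 m and y of capsule_4 in the frame of tray between -0.102 and 0.102 m and z of capsule_4 in the frame of tray between 0 and 0.062 m and angle between tray's own z axis and vertical below 0.08 rad and angle between scoop's own z axis and vertical below 0.12 rad and height (world z) of scoop between -0.01 and 0.012 m and linear speed of scoop below 0.02 m/s and value of joint bin above 0.25 rad); the robot touches nothing.
It fails at once if a bystander (either carton, label roll, red-capped tube, red pen, thermometer) is moved more than 30 mm (distance of any of lancet_box, roll, plaster_box, tube_red, pen_red, thermometer from where it was at the start of the episode above 0.03 m).
It fails at once if the tray is shifted more than 40 mm (distance of tray from where it was at the start of the episode above 0.04 m).
It fails at once if the fingers touch a capsule (contact force between any of capsule_1, capsule_2, capsule_3, capsule_4 and the fingers above 0.3 N).
It also fails if it takes over 67 s, if anything falls off the work surface, if the arm or the gripper's body presses on something with over 40 N, if the wrist force passes 120 N, or if a joint passes its speed limit or range.

## Working session

There is one attempt and no reset: what is moved stays moved. The work goes in short steps, Python scripts to look and compute and a shell command to move; the robot and the scene stay as the last step left them, time stands still between calls to the robot, and variables do not carry over. Pictures are saved under pics/ and viewed, at most 13 in all, crops included, and the job is handed in when it is done.

```bash
ls; mkdir -p pics; python3 - <<'E'
from workcell import bot
import cv2,numpy as np
s=bot.get_state();print(s['t'],s['position'],np.round(s['tcp_rot'],3),s['width'])
for n in ['scene','top']:
    c=bot.read_camera(n);np.savez('%s0.npz'%n,**c)
    cv2.imwrite('pics/%s0.png'%n,c['image'][:,:,::-1]);print(n,c['camera_matrix'],c['R'],c['t'])
E
```

```text
pics
0.0 [196.04779653 618.9068453  225.4826251 ] [[-0.953  0.302 -0.001]
 [ 0.302  0.953 -0.002]
 [-0.    -0.003 -1.   ]] 93.10814111759291
scene [[374.25048772   0.         255.42872679]
 [  0.         374.25048772 189.56507172]
 [  0.           0.           1.        ]] [[ 0.70444717 -0.70973718  0.00522788]
 [-0.47284272 -0.47478608 -0.74229236]
 [ 0.52931461  0.52043378 -0.67005576]] [-330.52992971  387.04427742  819.99941083]
top [[397.36290361   0.         252.71670094]
 [  0.         397.36290361 191.07668555]
 [  0.           0.           1.        ]] [[-0.08196243 -0.9966343  -0.00149481]
 [-0.97464182  0.08046695 -0.2088023 ]
 [ 0.20821981 -0.01565704 -0.97795673]] [ 135.09136491  567.6734144  1159.69426686]
```

View pics/top0.png

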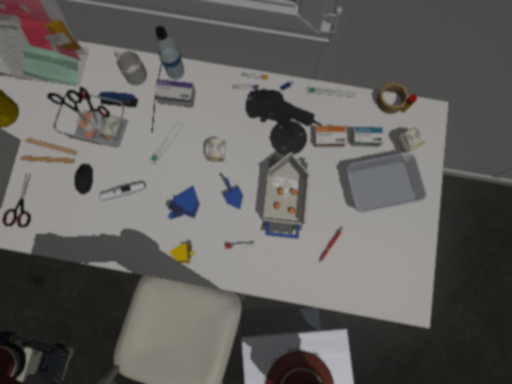

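View pics/scene0.png

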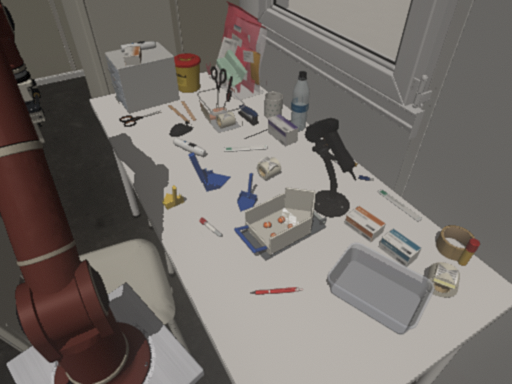

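```bash
cat > h.py <<'E'
import numpy as np,cv2
def load(n): return dict(np.load(f'{n}.npz'))
def cloud(c):
    K=c['camera_matrix'];v,u=np.mgrid[:384,:512];d=c['depth']
    P=np.stack([(u-K[0,2])*d/K[0,0],(v-K[1,2])*d/K[1,1],d],-1)
    return (P-c['t'])@c['R']      # R^T(P-t)
def proj(c,X):
    p=np.atleast_2d(X)@c['R'].T+c['t'];p=p@c['camera_matrix'].T;return p[:,:2]/p[:,2:]
E
python3 - <<'E'
from h import *
c=load('top0');P=cloud(c);hsv=cv2.cvtColor(c['image'],cv2.COLOR_RGB2HSV)
m=((hsv[...,0]>105)&(hsv[...,0]<130)&(hsv[...,1]>120)&(hsv[...,2]>50)).astype('u1')
n,l,s,ce=cv2.connectedComponentsWithStats(m)
for i in range(1,n):
    if s[i,4]>40:
        q=P[l==i];print(s[i],ce[i].round(),np.median(q,0).round(),q.min(0).round(),q.max(0).round())
        (a,b,g)=cv2.minAreaRect(q[:,:2].astype('f4'));print(a,b,g)
o=((hsv[...,0]<15)&(hsv[...,1]>120)).astype('u1');n,l,s,ce=cv2.connectedComponentsWithStats(o)
for i in range(1,n):
    if 5<s[i,4] and 265<ce[i,0]<305 and 160<ce[i,1]<225: print('caps',ce[i],P[l==i].mean(0).round())
for n,u,v in [('tray',382,180)]: print(n,P[v,u].round())
print('table',P[210:230,330:360,2].mean())
a=cv2.resize(c['image'][150:260,160:310],None,fx=5,fy=5,interpolation=cv2.INTER_CUBIC)[:,:,::-1];cv2.imwrite('pics/crop.png',cv2.convertScaleAbs(a[:550,:750],alpha=1.4))
E
```

```text
[101  93  32   7 139] [118.  96.] [934. 500.  44.] [919. 456.  35.] [954. 561.  52.]
(936.453857421875, 508.779541015625) (106.26646423339844, 19.13217544555664) 75.67449188232422
[172 187  26  29 423] [187. 201.] [574. 298.   1.] [323. 107.  -6.] [ 619.  346. 1253.]
(452.8179931640625, 229.33241271972656) (347.9484558105469, 78.84375) 30.478675842285156
[224 188  18  19 228] [234. 197.] [577. 149.   0.] [323. 107.  -8.] [ 604.  180. 1253.]
(463.82354736328125, 119.88801574707031) (278.51995849609375, 50.40139389038086) 15.435543060302734
[267 223  30  14  49] [278. 232.] [441.  28.  50.] [430. -31.  36.] [478.  56.  54.]
(442.0312194824219, 17.150115966796875) (96.12981414794922, 31.180583953857422) 60.782962799072266
caps [280.125  191.0625] [574.   2.  38.]
caps [293.26315789 191.21052632] [557. -31. 101.]
caps [276.68421053 205.15789474] [531.  17.  38.]
caps [291.75 209.9 ] [512. -28.  38.]
tray [ 592. -334.   -1.]
table 7.625585636005618
```

View pics/crop.png

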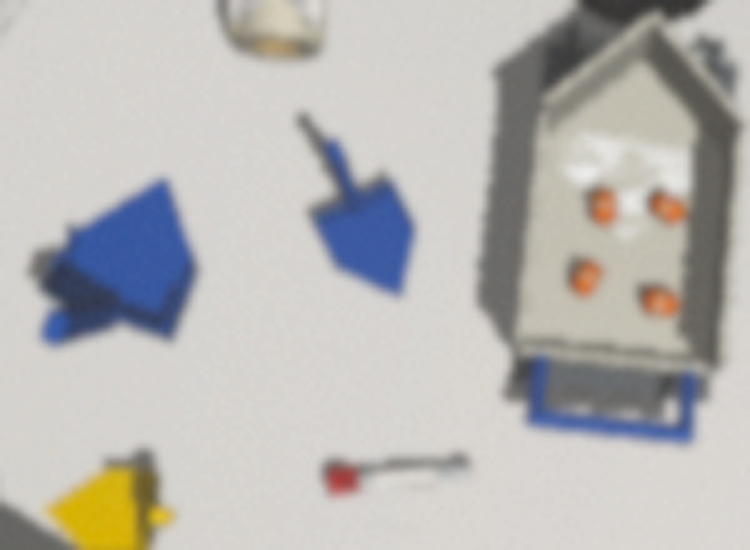

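```bash
cat >> h.py <<'E'
def ray(c,uv,z):
    d=np.array([(uv[0]-c['camera_matrix'][0,2])/c['camera_matrix'][0,0],(uv[1]-c['camera_matrix'][1,2])/c['camera_matrix'][1,1],1])@c['R']
    o=-c['t']@c['R'];return o+d*(z-o[2])/d[2]
def T(x,y,a,P,z=0):
    P=np.atleast_2d(P).astype(float);ca,sa=np.cos(a),np.sin(a)
    return np.c_[x+ca*P[:,0]-sa*P[:,1],y+sa*P[:,0]+ca*P[:,1],P[:,2]+z]
def box(x0,x1,y0,y1,z0,z1): return np.array([(a,b,c) for a in(x0,x1) for b in(y0,y1) for c in(z0,z1)])
def hdl():
    s,co=np.sin(np.radians(14)),np.cos(np.radians(14));ax=np.array([-s,0,co]);pxv=np.array([co,0,s])
    return np.array([np.array([-36,0,12])+ax*t+pxv*i+np.array([0,j,0]) for t in(0,125) for i in(-10,10) for j in(-7,7)])
FL=np.array([(-40,-42),(8,-42),(60,0),(8,42),(-40,42)])
SC=[np.r_[np.c_[FL,0*FL[:,0]],np.c_[FL,0*FL[:,0]+2.5]],box(-40,-20,-42,-39,0,30),box(-40,-20,39,42,0,30),box(-20,8,-42,-39,0,18),box(-20,8,39,42,0,18),box(-40,-37,-42,42,0,36),hdl()]
def sil(c,parts,x,y,a):
    m=np.zeros((384,512),'u1')
    for p in parts: cv2.fillConvexPoly(m,cv2.convexHull(np.round(proj(c,T(x,y,a,p))*8).astype('i4')),1,shift=3)
    return m
def blue(c):
    h=cv2.cvtColor(c['image'],cv2.COLOR_RGB2HSV);return ((h[...,0]>100)&(h[...,0]<135)&(h[...,1]>90)&(h[...,2]>25)).astype('u1')
E
python3 - <<'E'
from h import *
from scipy.optimize import differential_evolution as DE
t=load('top0');s=load('scene0')
def roi(c,r): m=np.zeros((384,512),'u1');m[r[1]:r[3],r[0]:r[2]]=1;return blue(c)*m
mt=roi(t,(160,180,212,222));ms=roi(s,(180,145,236,195));print(mt.sum(),ms.sum())
def f(p): 
    r=0
    for c,m in((t,mt),(s,ms)):
        q=sil(c,SC,*p); r+=1-(q&m).sum()/(q|m).sum()
    return r
r=DE(f,[(480,640),(220,360),(-1.6,1.6)],seed=1,maxiter=60);print('scoop',r.x,r.fun)
b1=ray(t,(266,234),46);b2=ray(t,(298,237),46);w=ray(t,(291,153),104);print('bar',b1,b2,np.linalg.norm(b1-b2),'walltip',w)
m=(b1+b2)/2;print('barmid',m,'dist',np.linalg.norm((w-m)[:2]),'yaw',np.arctan2(*(w-m)[1::-1]),'perp',np.arctan2((b1-b2)[1],(b1-b2)[0])-np.pi/2)
# tray rim corners by eye
for uv in [(338,162),(408,150),(425,200),(352,212)]: print(ray(t,uv,62).round())
E
```

```text
575 391
scoop [ 5.73905526e+02  3.05148383e+02 -3.47168804e-01] 0.6177963677963678
bar [443.73767791  58.52859861  46.        ] [426.72461063 -37.30213365  46.        ] 97.32920272861622 walltip [675.07990903 -36.04353454 104.        ]
barmid [435.23114427  10.61323248  46.        ] dist 244.3446006537657 yaw -0.19212638430630213 perp -0.17570182990338368
[ 647. -184.   62.]
[ 668. -407.   62.]
[ 506. -433.   62.]
[ 487. -206.   62.]
```

```bash
cat >> h.py <<'E'
from scipy.spatial.transform import Rotation as Ro
def row(p,R,p1,R1,N):
    w=Ro.from_matrix(R.T@R1).as_rotvec()/N
    A=sum(R@Ro.from_rotvec(k*w).as_matrix() for k in range(N))
    s=np.linalg.solve(A,np.array(p1)-p)
    r=np.round(np.r_[s/25,np.degrees(w)/10],3);return r
def path(p,R,wps):
    "wps: (p1,R1 or None,N); simulates rounding"
    p=np.array(p,float)
    for p1,R1,N in wps:
        R1=R if R1 is None else R1
        r=row(p,R,p1,R1,N);print(N,'x',r.tolist(),'MAX' if abs(r).max()>1 else '')
        for k in range(N): p=p+R@(r[:3]*25);R=R@Ro.from_rotvec(np.radians(r[3:]*10)).as_matrix()
    return p,R
def now():
    from workcell import bot
    s=bot.get_state();return np.array(s['position']),np.array(s['tcp_rot']),s
def tool(y,z):
    y=np.array(y,float);z=np.array(z,float);z/=np.linalg.norm(z);y-=z*(y@z);y/=np.linalg.norm(y);return np.c_[np.cross(y,z),y,z]
E
python3 - <<'E'
from h import *
s=load('scene0');P=cloud(s)
for (x0,x1,y0,y1) in [(640,900,-160,160)]:
    q=P[(P[...,0]>x0)&(P[...,0]<x1)&(P[...,1]>y0)&(P[...,1]<y1)&(P[...,2]>110)]
    for z in range(110,420,30):
        k=q[(q[:,2]>z)&(q[:,2]<z+30)]
        if len(k)>4: print(z,len(k),np.percentile(k,[3,97],axis=0)[:,:2].round().tolist())
p,R,st=now();a=-.18
R1=tool([np.cos(a),np.sin(a),0],[0,0,-1])
path(p,R,[([400,300,200],None,18),([432,60,200],None,12),([435,11,150],R1,9)])
E
```

```text
110 104 [[759.0, -38.0], [780.0, -1.0]]
140 158 [[740.0, -92.0], [789.0, 40.0]]
170 320 [[732.0, -111.0], [796.0, 66.0]]
200 500 [[736.0, -94.0], [776.0, 83.0]]
230 335 [[757.0, -33.0], [785.0, 69.0]]
260 194 [[759.0, -8.0], [795.0, 41.0]]
18 x [-0.646, -0.539, 0.058, 0.0, 0.0, 0.0] 
12 x [-0.343, -0.73, 0.002, 0.0, 0.0, 0.0] 
9 x [-0.202, -0.126, 0.222, -0.001, 0.001, 0.919]
```

```bash
python3 -m handwheel '[[-0.646,-0.539,0.058,0,0,0],[-0.646,-0.539,0.058,0,0,0],[-0.646,-0.539,0.058,0,0,0],[-0.646,-0.539,0.058,0,0,0],[-0.646,-0.539,0.058,0,0,0],[-0.646,-0.539,0.058,0,0,0],[-0.646,-0.539,0.058,0,0,0],[-0.646,-0.539,0.058,0,0,0],[-0.646,-0.539,0.058,0,0,0],[-0.646,-0.539,0.058,0,0,0],[-0.646,-0.539,0.058,0,0,0],[-0.646,-0.539,0.058,0,0,0],[-0.646,-0.539,0.058,0,0,0],[-0.646,-0.539,0.058,0,0,0],[-0.646,-0.539,0.058,0,0,0],[-0.646,-0.539,0.058,0,0,0],[-0.646,-0.539,0.058,0,0,0],[-0.646,-0.539,0.058,0,0,0]]' 0.35
python3 -m handwheel '[[-0.343,-0.73,0,0,0,0],[-0.343,-0.73,0,0,0,0],[-0.343,-0.73,0,0,0,0],[-0.343,-0.73,0,0,0,0],[-0.343,-0.73,0,0,0,0],[-0.343,-0.73,0,0,0,0],[-0.343,-0.73,0,0,0,0],[-0.343,-0.73,0,0,0,0],[-0.343,-0.73,0,0,0,0],[-0.343,-0.73,0,0,0,0],[-0.343,-0.73,0,0,0,0],[-0.343,-0.73,0,0,0,0],[-0.2,-0.126,0.222,0,0,0.919],[-0.2,-0.126,0.222,0,0,0.919],[-0.2,-0.126,0.222,0,0,0.919],[-0.2,-0.126,0.222,0,0,0.919],[-0.2,-0.126,0.222,0,0,0.919],[-0.2,-0.126,0.222,0,0,0.919],[-0.2,-0.126,0.222,0,0,0.919]]'
```

```text
t: 2.35
position: [400.8, 299.4, 200.5]
tcp_rot: [[-0.953, 0.302, 0.0], [0.302, 0.953, 0.0], [-0.0, 0.0, -1.0]]
contact_force: [-0.2, 0.1, -0.6]
width: 32.8
finger_force: 0.0
t: 4.72
position: [440.2, 22.0, 161.7]
tcp_rot: [[-0.136, 0.991, -0.0], [0.991, 0.136, 0.0], [0.0, 0.0, -1.0]]
contact_force: [-0.6, -0.1, -0.8]
width: 32.1
finger_force: 0.0
```

```bash
python3 -m handwheel '[[-0.2,-0.126,0.222,0,0,0.919],[-0.2,-0.126,0.222,0,0,0.919],[0,0,0,0,0,0],[0,0,0,0,0,0]]'; python3 - <<'E'
from h import *
from workcell import bot
p,R,s=now();c=bot.read_camera('wrist');M=c['mount'];print(p,R.round(3),s['joints'].round(2) if hasattr(s['joints'],'round') else s['joints'],s['width'])
X=np.eye(4);X[:3,:3]=R;X[:3,3]=p;W=np.linalg.inv(X@M);c['R']=W[:3,:3];c['t']=W[:3,3];c.pop('mount')
np.savez('w1.npz',**c);im=c['image'][:,:,::-1].copy()
for x in (-46,0,46):
  q=np.array([435,11,46])+x*np.array([.179,.984,0]);u=proj(c,q)[0];print(u);cv2.circle(im,tuple(int(v) for v in u),3,(0,255,0),-1)
cv2.imwrite('pics/w1.png',im)
E
```

```text
t: 5.22
position: [435.1, 12.2, 150.8]
tcp_rot: [[0.176, 0.984, 0.0], [0.984, -0.176, 0.0], [0.0, 0.0, -1.0]]
contact_force: [-0.2, 0.7, -0.0]
width: 32.5
finger_force: 0.0
[435.082488    12.21915878 150.8324501 ] [[ 0.176  0.984  0.   ]
 [ 0.984 -0.176  0.   ]
 [ 0.     0.    -1.   ]] [-0.39  0.43  0.43  2.12 -0.29  0.65  0.07] 32.47668363708512
[256.47744867 236.32624128]
[256.64809586 191.35148001]
[256.83430551 142.27517076]
```

View pics/w1.png

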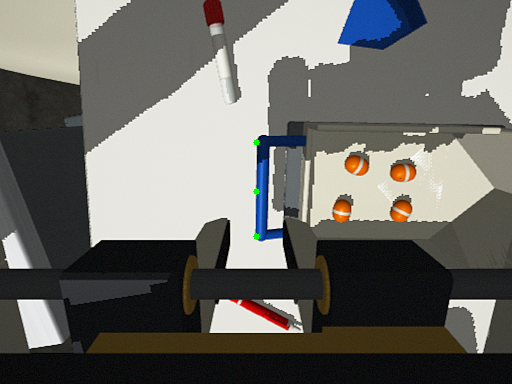

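```bash
python3 -m handwheel '[[0.03,0.13,0.77,0,0,0],[0.03,0.12,0.77,0,0,0],[0,0,0.77,0,0,0],[0,0,0.77,0,0,0],[0,0,0.77,0,0,0],[0,0,0.77,0,0,0],[0,0,0,0,0,0],[0,0,0,0,0,0]]'; python3 -m handwheel '[[0,0,0,0,0,0],[0,0,0,0,0,0],[0,0,0,0,0,0],[0,0,0,0,0,0]]' 0
python3 - <<'E'
from h import *
p,R,s=now();a=-.178;ux=np.array([np.cos(a),np.sin(a),0])
B=p+[0,0,46-p[2]];H=B+248*ux-[0,0,30];print('hinge',H)
w=[]
for th in [.14,.28,.42,.56]:
    b=H-249.8*np.cos(th+.1204)*ux+[0,0,249.8*np.sin(th+.1204)];w.append((b-[0,0,46-p[2]],None,5))
print(path(p,R,w))
E
```

```text
t: 6.28
position: [442.0, 12.5, 35.7]
tcp_rot: [[0.178, 0.984, 0.001], [0.984, -0.178, 0.0], [0.0, 0.001, -1.0]]
contact_force: [-0.3, 0.6, -0.5]
width: 32.4
finger_force: 0.0
t: 6.78
position: [440.9, 12.7, 35.4]
tcp_rot: [[0.179, 0.984, -0.001], [0.984, -0.179, 0.001], [0.0, -0.001, -1.0]]
contact_force: [-1.1, -0.1, 5.5]
width: 10.8
finger_force: 30.0
hinge [685.0155048  -31.17158271  16.        ]
5 x [0.0, 0.053, -0.275, 0.0, 0.0, 0.0] 
5 x [0.0, 0.09, -0.264, 0.0, 0.0, 0.0] 
5 x [0.001, 0.127, -0.249, 0.0, 0.0, 0.0] 
5 x [0.0, 0.16, -0.23, 0.0, 0.0, 0.0] 
(array([493.95507058,   3.18657744, 162.63384448]), array([[ 1.78544661e-01,  9.83931412e-01, -8.83935192e-04],
       [ 9.83931703e-01, -1.78544154e-01,  6.23515312e-04],
       [ 4.55674840e-04, -9.81057189e-04, -9.99999415e-01]]))
```

```bash
python3 -m handwheel '[[0,0.053,-0.275,0,0,0],[0,0.053,-0.275,0,0,0],[0,0.053,-0.275,0,0,0],[0,0.053,-0.275,0,0,0],[0,0.053,-0.275,0,0,0],[0,0.09,-0.264,0,0,0],[0,0.09,-0.264,0,0,0],[0,0.09,-0.264,0,0,0],[0,0.09,-0.264,0,0,0],[0,0.09,-0.264,0,0,0]]'
python3 -m handwheel '[[0,0.127,-0.249,0,0,0],[0,0.127,-0.249,0,0,0],[0,0.127,-0.249,0,0,0],[0,0.127,-0.249,0,0,0],[0,0.127,-0.249,0,0,0],[0,0.16,-0.23,0,0,0],[0,0.16,-0.23,0,0,0],[0,0.16,-0.23,0,0,0],[0,0.16,-0.23,0,0,0],[0,0.16,-0.23,0,0,0],[0,0,0,0,0,0],[0,0,0,0,0,0]]'
```

```text
t: 8.02
position: [457.9, 9.4, 102.6]
tcp_rot: [[0.179, 0.984, -0.003], [0.984, -0.179, 0.0], [-0.0, -0.003, -1.0]]
contact_force: [-4.4, 0.7, -8.5]
width: 10.8
finger_force: 30.0
t: 9.52
position: [491.6, 2.8, 162.8]
tcp_rot: [[0.179, 0.984, -0.006], [0.984, -0.179, 0.001], [0.0, -0.006, -1.0]]
contact_force: [-9.5, 1.0, -1.3]
width: 11.4
finger_force: 30.0
```

```bash
python3 - <<'E'
from h import *
p,R,s=now();a=-.347
y=np.array([-np.sin(a),np.cos(a),0])
path(p,R,[(p+[0,0,100],None,5),([505,318,280],tool(y,[0,0,-1]),14)])
E
```

```text
5 x [0.0, -0.005, -0.8, 0.0, 0.0, 0.0] 
14 x [0.853, 0.482, -0.05, -0.002, -0.002, -0.575]
```

```bash
python3 -m handwheel '[[0,0,0,0,0,0],[0,0,0,0,0,0],[0,0,0,0,0,0],[0,0,-0.3,0,0,0],[0,0,-0.6,0,0,0],[0,0,-1,0,0,0],[0,0,-1,0,0,0],[0,0,-1,0,0,0],[0,0,0,0,0,0]]' 0.35
```

```text
t: 10.65
position: [496.1, 2.5, 262.5]
tcp_rot: [[0.179, 0.984, 0.006], [0.984, -0.179, 0.0], [0.001, 0.006, -1.0]]
contact_force: [0.4, -0.3, -0.5]
width: 32.4
finger_force: 0.0
```

```bash
python3 -m handwheel '[[0.85,0.48,-0.05,0,0,-0.575],[0.85,0.48,-0.05,0,0,-0.575],[0.85,0.48,-0.05,0,0,-0.575],[0.85,0.48,-0.05,0,0,-0.575],[0.85,0.48,-0.05,0,0,-0.575],[0.85,0.48,-0.05,0,0,-0.575],[0.85,0.48,-0.05,0,0,-0.575],[0.85,0.48,-0.05,0,0,-0.575],[0.85,0.48,-0.05,0,0,-0.575],[0.85,0.48,-0.05,0,0,-0.575],[0.85,0.48,-0.05,0,0,-0.575],[0.85,0.48,-0.05,0,0,-0.575],[0.85,0.48,-0.05,0,0,-0.575],[0.85,0.48,-0.05,0,0,-0.575],[0,0,0,0,0,0],[0,0,0,0,0,0]]'; cat >> h.py <<'E'
def wrist(name):
    from workcell import bot
    p,R,s=now();c=bot.read_camera('wrist');X=np.eye(4);X[:3,:3]=R;X[:3,3]=p;W=np.linalg.inv(X@c['mount']);c['R']=W[:3,:3];c['t']=W[:3,3];c.pop('mount')
    np.savez(name+'.npz',**c);return c
def fixed(n,name):
    from workcell import bot
    c=bot.read_camera(n);np.savez(name+'.npz',**c);return c
E
python3 - <<'E'
from h import *
from scipy.optimize import differential_evolution as DE
c=wrist('w2');s=fixed('scene','s2');t=fixed('top','t2')
t0=load('top0');mt=blue(t0);z=np.zeros_like(mt);z[180:222,160:212]=1;mt*=z
m=blue(c);n,l,st,ce=cv2.connectedComponentsWithStats(m)
print([(st[i].tolist()) for i in range(1,n) if st[i,4]>500])
i=1+np.argmax(st[1:,4]);m=(l==i).astype('u1')
def f(p):
    r=0
    for cc,mm in((c,m),):
        q=sil(cc,SC,*p); r+=1-(q&mm).sum()/max(1,(q|mm).sum())
    return r
r=DE(f,[(520,640),(250,360),(-.8,.2)],seed=1,maxiter=60);print('scoop',r.x,r.fun)
im=c['image'][:,:,::-1].copy();cs,_=cv2.findContours(sil(c,SC,*r.x),cv2.RETR_EXTERNAL,cv2.CHAIN_APPROX_NONE);cv2.drawContours(im,cs,-1,(0,255,0),1)
u=proj(t,[685,-31,60])[0].astype(int);v=proj(s,[660,-31,60])[0].astype(int)
A=cv2.resize(t['image'][u[1]-40:u[1]+60,u[0]-40:u[0]+40],(320,400),interpolation=cv2.INTER_CUBIC)[:,:,::-1]
cv2.imwrite('pics/v2.png',np.hstack([cv2.resize(im,(480,400)),A]))
E
```

```text
t: 12.65
position: [508.1, 315.5, 276.9]
tcp_rot: [[-0.94, 0.341, 0.0], [0.341, 0.94, -0.002], [-0.001, -0.002, -1.0]]
contact_force: [-0.3, -0.6, 0.0]
width: 32.7
finger_force: 0.0
[[236, 173, 59, 65, 2540], [157, 217, 40, 23, 702]]
scoop [ 5.74024977e+02  3.02182223e+02 -3.94312732e-01] 0.05437616387337063
```

View pics/v2.png

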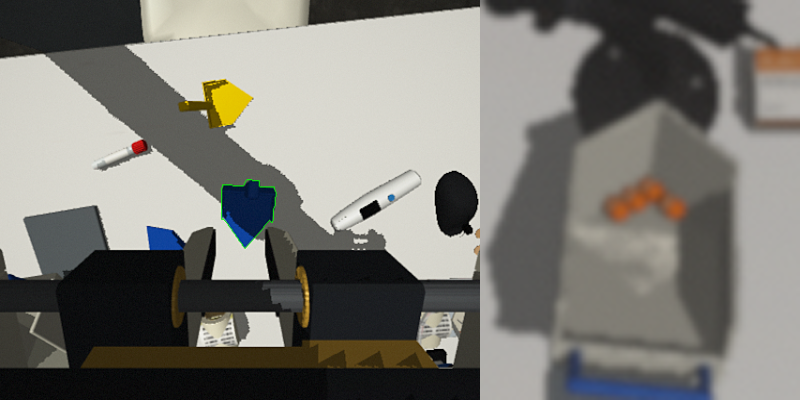

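```bash
python3 - <<'E'
from h import *
p,R,s=now();a=-.394
sx=np.array([np.cos(a),np.sin(a),0]);y=np.array([-np.sin(a),np.cos(a),0]);k=np.radians(14)
z=np.sin(k)*sx-np.cos(k)*np.array([0,0,1]);G=T(574,302.2,a,[-59,0,104.2])[0];print(G,z)
R1=tool(y,z)
path(p,R,[(G+11*z-80*z,R1,4),(G+11*z,R1,5)])
t=load('t2');u=proj(t,[685,-31,60])[0].astype(int)-40
th=.55;h=16+6+5
for q in [(140,210),(160,200),(175,188),(195,208)]:
    uv=u+np.array(q)/4
    b=-.178;H=np.array([685,-31.2,16]);bx=np.array([np.cos(b)*np.cos(th),np.sin(b)*np.cos(th),-np.sin(th)]);bz=np.array([np.cos(b)*np.sin(th),np.sin(b)*np.sin(th),np.cos(th)])
    by=np.cross(bz,bx);C=H-8*bx+6*bz
    A=ray(t,uv,0);B=ray(t,uv,100);l=(9-(A-C)@bz)/((B-A)@bz);X=A+l*(B-A)-C;print('cap bin xy',X@bx,X@by)
E
```

```text
[519.52052625 324.849215   104.2       ] [ 0.22338606 -0.09287019 -0.97029573]
4 x [0.193, 0.135, 1.049, 0.007, -0.349, 0.065] MAX
5 x [-0.0, 0.0, 0.64, -0.0, 0.0, 0.0] 
cap bin xy -48.836208591482595 14.936755579192866
cap bin xy -35.19624814217081 -0.3619019936041367
cap bin xy -19.539682396351147 -11.895702336594672
cap bin xy -40.715373699111716 -27.91761001439295
```

```bash
python3 -m handwheel '[[0.155,0.108,0.84,0.006,-0.28,0.052],[0.155,0.108,0.84,0.006,-0.28,0.052],[0.155,0.108,0.84,0.006,-0.28,0.052],[0.155,0.108,0.84,0.006,-0.28,0.052],[0.155,0.108,0.84,0.006,-0.28,0.052],[0,0,0,0,0,0]]' 0.45; python3 - <<'E'
from h import *
p,R,s=now();a=-.394
z=np.array([0.22338606,-0.09287019,-0.97029573]);G=np.array([519.5,324.85,104.2]);R1=tool([-np.sin(a),np.cos(a),0],z);path(p,R,[(G+11*z,R1,6)])
E
```

```text
t: 13.55
position: [502.0, 332.4, 169.4]
tcp_rot: [[-0.898, 0.38, 0.22], [0.368, 0.925, -0.094], [-0.24, -0.004, -0.971]]
contact_force: [0.1, 0.1, 0.4]
width: 42.2
finger_force: 0.0
6 x [-0.019, -0.001, 0.526, -0.003, -0.002, 0.005]
```

```bash
python3 -m handwheel '[[-0.02,0,0.526,0,0,0],[-0.02,0,0.526,0,0,0],[-0.02,0,0.526,0,0,0],[-0.02,0,0.526,0,0,0],[-0.02,0,0.526,0,0,0],[-0.02,0,0.526,0,0,0],[0,0,0,0,0,0]]';python3 -m handwheel '[[0,0,0,0,0,0],[0,0,0,0,0,0],[0,0,0,0,0,0],[0,0,0,0,0,0]]' 0
```

```text
t: 14.42
position: [523.7, 323.5, 94.0]
tcp_rot: [[-0.897, 0.381, 0.222], [0.37, 0.924, -0.094], [-0.241, -0.002, -0.971]]
contact_force: [0.3, 0.1, 0.0]
width: 42.0
finger_force: 0.0
t: 14.92
position: [524.0, 324.5, 95.8]
tcp_rot: [[-0.897, 0.381, 0.224], [0.37, 0.925, -0.091], [-0.242, 0.001, -0.97]]
contact_force: [-0.8, 0.3, 1.0]
width: 13.9
finger_force: 30.0
```

```bash
cat >> h.py <<'E'
def SE(R,p): X=np.eye(4);X[:3,:3]=R;X[:3,3]=p;return X
def scoopT(a,nd,p):  # yaw, nose-down pitch, origin
    return SE(Ro.from_euler('ZY',[a,nd]).as_matrix(),p)
BY=-.178;TH=.555;HI=np.array([685,-31.2,16])
RB=Ro.from_euler('ZY',[BY,TH]).as_matrix()
def bin2w(q): return HI+RB@(np.array([-8,0,6])+q)
def scoop_at(tip,nd,yaw=BY):   # tip in world
    S=scoopT(yaw,nd,[0,0,0]);S[:3,3]=np.array(tip)-S[:3,:3]@[60,0,0];return S
def toolfor(S):
    X=S@np.load('St.npy');return X[:3,3],X[:3,:3]   # tool in scoop frame
E
python3 - <<'E'
from h import *
p,R,s=now()
St=np.linalg.inv(scoopT(-.394,0,[574,302.2,0]))@SE(R,p);np.save('St.npy',St);print(St.round(3))
W1=toolfor(scoop_at(bin2w([-110,0,130]),TH+.05));W2=toolfor(scoop_at(bin2w([-75,0,2]),TH+.05))
print(W1[0],W2[0])
print(path(p,R,[(p+[0,0,215],None,10),(*W1,18),(*W2,14)])[0])
E
```

```text
[[-9.7000e-01 -3.0000e-03  2.4200e-01 -5.4699e+01]
 [-3.0000e-03  1.0000e+00  2.0000e-03  1.4260e+00]
 [-2.4200e-01  1.0000e-03 -9.7000e-01  9.5775e+01]
 [ 0.0000e+00  0.0000e+00  0.0000e+00  1.0000e+00]]
[617.84392855 -17.6692334  337.77718555] [580.73740486 -10.99361943 210.54691369]
10 x [-0.208, 0.001, -0.834, 0.0, 0.0, 0.0] 
18 x [-0.421, -0.672, -0.072, 0.003, 0.192, -0.069] 
14 x [-0.028, -0.001, 0.377, 0.001, -0.0, -0.0] 
[580.81236254 -11.1222946  210.51462077]
```

```bash
python3 -c "
import numpy as np;S=np.load('St.npy');S[1,3]=0;np.save('St.npy',S)"
python3 -m handwheel '[[-0.21,0,-0.834,0,0,0],[-0.21,0,-0.834,0,0,0],[-0.21,0,-0.834,0,0,0],[-0.21,0,-0.834,0,0,0],[-0.21,0,-0.834,0,0,0],[-0.21,0,-0.834,0,0,0],[-0.21,0,-0.834,0,0,0],[-0.21,0,-0.834,0,0,0],[-0.21,0,-0.834,0,0,0],[-0.21,0,-0.834,0,0,0]]'
python3 -m handwheel '[[-0.421,-0.672,-0.072,0,0.192,-0.069],[-0.421,-0.672,-0.072,0,0.192,-0.069],[-0.421,-0.672,-0.072,0,0.192,-0.069],[-0.421,-0.672,-0.072,0,0.192,-0.069],[-0.421,-0.672,-0.072,0,0.192,-0.069],[-0.421,-0.672,-0.072,0,0.192,-0.069],[-0.421,-0.672,-0.072,0,0.192,-0.069],[-0.421,-0.672,-0.072,0,0.192,-0.069],[-0.421,-0.672,-0.072,0,0.192,-0.069],[-0.421,-0.672,-0.072,0,0.192,-0.069],[-0.421,-0.672,-0.072,0,0.192,-0.069],[-0.421,-0.672,-0.072,0,0.192,-0.069],[-0.421,-0.672,-0.072,0,0.192,-0.069],[-0.421,-0.672,-0.072,0,0.192,-0.069],[-0.421,-0.672,-0.072,0,0.192,-0.069],[-0.421,-0.672,-0.072,0,0.192,-0.069],[-0.421,-0.672,-0.072,0,0.192,-0.069],[-0.421,-0.672,-0.072,0,0.192,-0.069],[0,0,0,0,0,0],[0,0,0,0,0,0]]'
python3 - <<'E'
from h import *
s=fixed('scene','s3');t=fixed('top','t3');w=wrist('w3');p,R,_=now()
S=SE(R,p)@np.linalg.inv(np.load('St.npy'))
# predicted outlines: scoop + bin inner floor
def ov(c):
    im=c['image'][:,:,::-1].copy()
    def pl(X,col): cv2.polylines(im,[np.round(proj(c,X)*8).astype('i4')],True,col,1,shift=3)
    pl(np.c_[FL,0*FL[:,0]]@S[:3,:3].T+S[:3,3],(0,255,0))
    B=np.array([(0,0,0),(-58,58,0),(-195,58,0),(-195,-58,0),(-58,-58,0)],float)
    pl(np.array([bin2w(b) for b in B]),(255,0,255))
    Wt=B+np.array([[0,0,82],[0,0,62],[0,0,62],[0,0,62],[0,0,62]]);pl(np.array([bin2w(b) for b in Wt[[1,0,4]]]),(0,0,255))
    return im
u=proj(t,[630,-20,80])[0].astype(int);v=proj(s,[630,-20,100])[0].astype(int);print(u,v)
A=ov(t)[u[1]-50:u[1]+50,u[0]-50:u[0]+50];B=ov(s)[v[1]-75:v[1]+75,v[0]-75:v[0]+75]
cv2.imwrite('pics/v3.png',np.hstack([cv2.resize(A,(400,400),interpolation=2),cv2.resize(B,(400,400),interpolation=2)]))
E
```

```text
t: 16.18
position: [523.9, 323.7, 310.7]
tcp_rot: [[-0.897, 0.381, 0.223], [0.37, 0.924, -0.092], [-0.241, -0.001, -0.971]]
contact_force: [-0.1, -0.4, -0.8]
width: 14.0
finger_force: 30.0
t: 18.68
position: [617.7, -17.2, 336.0]
tcp_rot: [[-0.922, 0.176, -0.344], [0.16, 0.984, 0.075], [0.352, 0.014, -0.936]]
contact_force: [0.0, 0.2, -1.5]
width: 13.7
finger_force: 30.0
[286 169] [299 198]
```

View pics/v3.png

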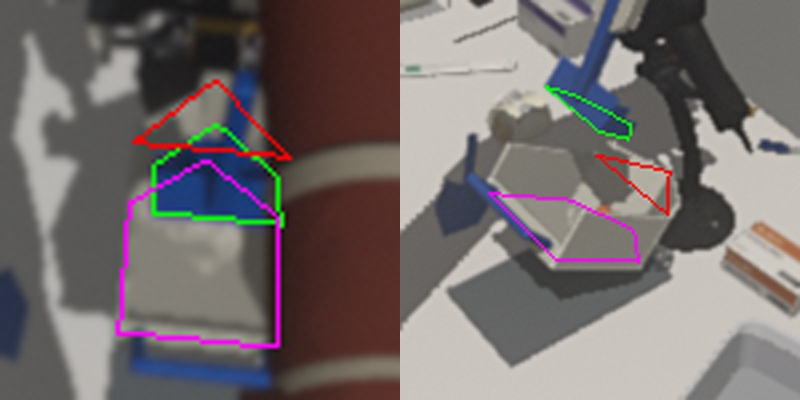

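```bash
python3 - <<'E'
from h import *
t=load('t2');u=proj(t,[685,-31,60])[0].astype(int)-40
print('obs',u+np.array([178,100])/4,'pred in/out',proj(t,[bin2w([0,0,82]),bin2w([7,0,82])]))
p,R,_=now()
W2=toolfor(scoop_at(bin2w([-75,0,2]),TH+.05))
path(p,R,[(*W2,14)])
E
```

```text
obs [291.5 139. ] pred in/out [[289.80383612 138.61325017]
 [289.84394267 137.18946389]]
14 x [-0.027, -0.009, 0.375, 0.004, 0.001, 0.001]
```

```bash
python3 - <<'E'
from h import *
t=load('t2');b=blue(t);q=proj(t,bin2w([-240,0,24]))[0];print('pred',q,proj(t,[bin2w([-240,46,24]),bin2w([-240,-46,24])]))
r=b[int(q[1])-8:int(q[1])+9,int(q[0])-30:int(q[0])+30];n,l,st,ce=cv2.connectedComponentsWithStats(r);print([(st[i]+np.array([int(q[0])-30,int(q[1])-8,0,0,0])).tolist() for i in range(1,n)],)
E
```

```text
pred [285.81066371 209.74014421] [[269.16356459 208.16449405]
 [302.48783174 211.31864039]]
[[269, 203, 36, 13, 164], [303, 209, 1, 1, 1]]
```

```bash
sed -i 's/HI=np.array(\[685,-31.2,16\])/HI=np.array([684.7,-33.2,16])/' h.py; python3 -m handwheel '[[-0.027,-0.014,0.375,0,0,0],[-0.027,-0.014,0.375,0,0,0],[-0.027,-0.014,0.375,0,0,0],[-0.027,-0.014,0.375,0,0,0],[-0.027,-0.014,0.375,0,0,0],[-0.027,-0.014,0.375,0,0,0],[-0.027,-0.014,0.375,0,0,0],[-0.027,-0.014,0.375,0,0,0],[-0.027,-0.014,0.375,0,0,0],[-0.027,-0.014,0.375,0,0,0],[-0.027,-0.014,0.375,0,0,0],[-0.027,-0.014,0.375,0,0,0],[-0.027,-0.014,0.375,0,0,0],[0,0,0,0,0,0],[0,0,0,0,0,0]]'
python3 - <<'E'
from h import *
p,R,_=now()
def sc():
    S=SE(R,p)@np.linalg.inv(np.load('St.npy'));tip=(S@[60,0,0,1])[:3];return RB.T@(tip-HI)-[-8,0,6]
print('tip in bin',sc())
path(p,R,[(*toolfor(scoop_at(bin2w([-75,0,1]),TH+.05)),2),(*toolfor(scoop_at(bin2w([-3,0,0.5]),TH+.05)),18)])
E
```

```text
t: 20.7
position: [583.5, -15.2, 219.0]
tcp_rot: [[-0.922, 0.177, -0.344], [0.161, 0.984, 0.074], [0.351, 0.013, -0.936]]
contact_force: [-0.1, -0.8, -1.5]
width: 13.6
finger_force: 30.0
tip in bin [-76.40938984   1.16036056  11.1155899 ]
2 x [0.009, 0.002, 0.202, 0.029, 0.004, 0.004] 
18 x [-0.157, -0.001, 0.032, 0.0, -0.0, 0.0]
```

```bash
python3 -m handwheel '[[0.009,0,0.1,0.029,0,0],[0.009,0,0.1,0.029,0,0],[0,0,0.1,0,0,0],[0,0,0.1,0,0,0],[0,0,0,0,0,0]]'; python3 -m handwheel '[[-0.157,0,0.032,0,0,0],[-0.157,0,0.032,0,0,0],[-0.157,0,0.032,0,0,0],[-0.157,0,0.032,0,0,0],[-0.157,0,0.032,0,0,0],[-0.157,0,0.032,0,0,0]]'
python3 - <<'E'
from h import *
p,R,_=now()
S=SE(R,p)@np.linalg.inv(np.load('St.npy'));tip=(S@[60,0,0,1])[:3];print(RB.T@(tip-HI)-[-8,0,6])
E
```

```text
t: 21.32
position: [579.2, -14.4, 209.4]
tcp_rot: [[-0.922, 0.173, -0.347], [0.161, 0.985, 0.064], [0.353, 0.003, -0.936]]
contact_force: [-0.4, -0.1, -1.2]
width: 13.8
finger_force: 30.0
t: 22.08
position: [599.7, -17.9, 196.6]
tcp_rot: [[-0.922, 0.173, -0.346], [0.161, 0.985, 0.064], [0.352, 0.003, -0.936]]
contact_force: [-0.3, 0.3, -1.6]
width: 13.7
finger_force: 30.0
[-50.7768431    0.100113     0.65093786]
```

```bash
python3 -m handwheel '[[0,0,0.05,0,0,0],[0,0,0.05,0,0,0],[0,0,0,0,0,0]]';python3 -m handwheel '[[0,0,0.05,0,0,0],[0,0,0.05,0,0,0],[0,0,0,0,0,0]]'
```

```text
t: 22.45
position: [598.9, -17.8, 195.0]
tcp_rot: [[-0.923, 0.173, -0.345], [0.161, 0.985, 0.064], [0.351, 0.003, -0.936]]
contact_force: [0.7, -0.3, 2.0]
width: 13.6
finger_force: 30.0
t: 22.82
position: [598.7, -17.9, 194.5]
tcp_rot: [[-0.923, 0.173, -0.343], [0.161, 0.985, 0.064], [0.348, 0.003, -0.937]]
contact_force: [-0.2, -0.6, 8.1]
width: 13.8
finger_force: 30.0
```

```bash
python3 -m handwheel '[[0,0,-0.03,0,0,0],[-0.157,0,0.032,0,0,0],[-0.157,0,0.032,0,0,0],[-0.157,0,0.032,0,0,0],[-0.157,0,0.032,0,0,0],[-0.157,0,0.032,0,0,0],[-0.157,0,0.032,0,0,0],[-0.157,0,0.032,0,0,0],[-0.157,0,0.032,0,0,0]]';python3 -m handwheel '[[-0.157,0,0.032,0,0,0],[-0.157,0,0.032,0,0,0],[0,0,0,0,0,0]]'
python3 - <<'E'
from h import *
p,R,_=now()
S=SE(R,p)@np.linalg.inv(np.load('St.npy'));tip=(S@[60,0,0,1])[:3];print(RB.T@(tip-HI)-[-8,0,6])
s=fixed('scene','s4');t=fixed('top','t4');w=wrist('w4')
u=proj(t,[640,-25,60])[0].astype(int);v=proj(s,[630,-20,60])[0].astype(int)
f=lambda c,u,k:cv2.resize(c['image'][u[1]-k:u[1]+k,u[0]-k:u[0]+k,::-1],(400,400),interpolation=2)
cv2.imwrite('pics/v4.png',np.hstack([f(t,u,40),f(s,v,50)]))
E
```

```text
t: 23.95
position: [625.6, -22.3, 178.1]
tcp_rot: [[-0.923, 0.173, -0.343], [0.161, 0.985, 0.064], [0.349, 0.004, -0.937]]
contact_force: [-1.6, -0.4, 9.3]
width: 14.1
finger_force: 30.0
t: 24.32
position: [632.7, -23.4, 173.6]
tcp_rot: [[-0.923, 0.173, -0.342], [0.161, 0.985, 0.064], [0.348, 0.004, -0.937]]
contact_force: [0.6, 0.2, 7.7]
width: 13.5
finger_force: 30.0
[-9.78251938  0.64435918 -0.79681593]
```

View pics/v4.png

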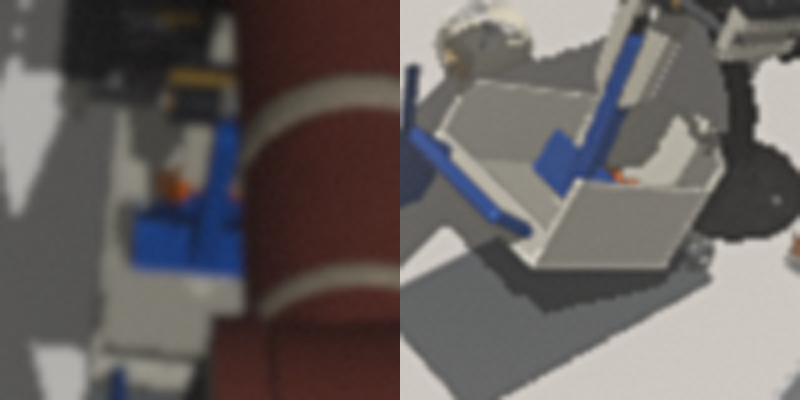

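```bash
python3 -m handwheel '[[-0.12,0,0.02,0,0,0],[-0.12,0,0.02,0,0,0],[0,0,0,0,0,0]]';python3 -m handwheel '[[-0.1,0,0.015,0,0,0],[0,0,0,0,0,0]]'
python3 - <<'E'
from h import *
p,R,_=now()
S=SE(R,p)@np.linalg.inv(np.load('St.npy'));tip=(S@[60,0,0,1])[:3];print(RB.T@(tip-HI)-[-8,0,6])
E
```

```text
t: 24.85
position: [637.7, -24.3, 170.6]
tcp_rot: [[-0.923, 0.173, -0.343], [0.161, 0.985, 0.064], [0.349, 0.004, -0.937]]
contact_force: [0.2, -1.0, 7.4]
width: 13.4
finger_force: 30.0
t: 25.1
position: [638.6, -24.5, 170.5]
tcp_rot: [[-0.922, 0.173, -0.346], [0.161, 0.985, 0.065], [0.352, 0.004, -0.936]]
contact_force: [-1.8, 0.5, 11.7]
width: 14.0
finger_force: 30.0
[-3.50644253  0.59542752 -0.70360091]
```

```bash
python3 -m handwheel '[[-0.1,0,0.01,0,0,0],[0,0,0,0,0,0]]';python3 - <<'E'
from h import *
p,R,_=now()
S=SE(R,p)@np.linalg.inv(np.load('St.npy'));tip=(S@[60,0,0,1])[:3];print(RB.T@(tip-HI)-[-8,0,6])
E
```

```text
t: 25.35
position: [639.5, -24.8, 170.5]
tcp_rot: [[-0.921, 0.173, -0.349], [0.161, 0.985, 0.065], [0.355, 0.004, -0.935]]
contact_force: [-4.8, 1.2, 16.3]
width: 14.2
finger_force: 30.0
[-3.04667618  0.5108339  -0.62201582]
```

```bash
python3 - <<'E'
from h import *
p,R,_=now();w=[]
C=np.array([-3.,.5,-.6])
for th,N in [(.2,4),(.45,4),(.65,4),(.87,5)]:
    x=-max(0.5,42-52*np.cos(th))-1.5
    w.append((*toolfor(scoop_at(bin2w(C+[x,0,100*np.sin(th)+2]),TH-th)),N))
f=toolfor(scoop_at(bin2w(C+[x,0,100*np.sin(th)+2])+[-15,0,60],TH-th));w.append((*f,6))
f=toolfor(scoop_at(bin2w(C+[x,0,100*np.sin(th)+2])+[-25,0,130],TH-th));w.append((*f,6))
path(p,R,w)
E
```

```text
4 x [0.255, 0.003, 0.016, 0.002, -0.362, 0.002] 
4 x [0.173, 0.001, 0.026, 0.001, -0.358, -0.001] 
4 x [0.119, 0.0, 0.059, 0.001, -0.287, -0.0] 
5 x [0.138, 0.0, 0.037, 0.001, -0.252, -0.001] 
6 x [-0.129, -0.017, -0.391, 0.0, 0.0, 0.0] 
6 x [-0.192, -0.012, -0.431, 0.0, 0.0, 0.0]
```

```bash
python3 -m handwheel '[[0.275,0,-0.01,0,-0.362,0],[0.265,0,0,0,-0.362,0],[0.265,0,0,0,-0.362,0],[0.265,0,0.01,0,-0.362,0],[0.173,0,0.026,0,-0.358,0],[0.173,0,0.026,0,-0.358,0],[0.173,0,0.026,0,-0.358,0],[0.173,0,0.026,0,-0.358,0]]'
python3 - <<'E'
from h import *
p,R,_=now()
S=SE(R,p)@np.linalg.inv(np.load('St.npy'));tip=(S@[60,0,0,1])[:3];print(RB.T@(tip-HI)-[-8,0,6],Ro.from_matrix(S[:3,:3]).as_euler('ZYX'))
s=fixed('scene','s5');w=wrist('w5')
v=proj(s,[630,-20,60])[0].astype(int)
f=lambda c,u,k:cv2.resize(c['image'][u[1]-k:u[1]+k,u[0]-k:u[0]+k,::-1],(400,400),interpolation=2)
cv2.imwrite('pics/v5.png',np.hstack([f(s,v,45),cv2.resize(w['image'][:,:,::-1],(400,300))if 0 else cv2.resize(w['image'][:,56:440,::-1],(400,400))]))
E
```

```text
t: 26.35
position: [597.6, -17.8, 170.5]
tcp_rot: [[-0.975, 0.174, 0.141], [0.172, 0.985, -0.022], [-0.143, 0.003, -0.99]]
contact_force: [0.1, 0.7, -0.5]
width: 14.4
finger_force: 30.0
[-3.53469968e+00 -1.95518213e-02  4.28332877e+01] [-0.17775017  0.10149681  0.0018319 ]
```

View pics/v5.png

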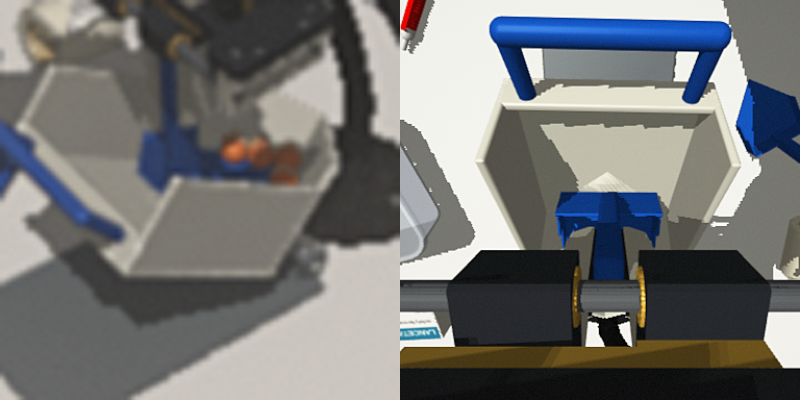

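```bash
python3 -m handwheel '[[0.119,0,0.059,0,-0.287,0],[0.119,0,0.059,0,-0.287,0],[0.119,0,0.059,0,-0.287,0],[0.119,0,0.059,0,-0.287,0],[0.138,0,0.037,0,-0.252,0],[0.138,0,0.037,0,-0.252,0],[0.138,0,0.037,0,-0.252,0],[0.138,0,0.037,0,-0.252,0],[0.138,0,0.037,0,-0.252,0],[0,0,0,0,0,0],[0,0,0,0,0,0],[-0.06,-0.01,-0.2,0,0,0],[-0.129,-0.017,-0.391,0,0,0],[-0.129,-0.017,-0.391,0,0,0],[-0.129,-0.017,-0.391,0,0,0],[-0.129,-0.017,-0.391,0,0,0],[-0.129,-0.017,-0.391,0,0,0],[-0.129,-0.017,-0.391,0,0,0],[0,0,0,0,0,0]]'
python3 - <<'E'
from h import *
p,R,_=now()
S=SE(R,p)@np.linalg.inv(np.load('St.npy'));tip=(S@[60,0,0,1])[:3];print(tip,RB.T@(tip-HI)-[-8,0,6],Ro.from_matrix(S[:3,:3]).as_euler('ZYX'))
s=fixed('scene','s6');t=fixed('top','t6')
v=proj(s,[630,-20,120])[0].astype(int);u=proj(t,[640,-25,120])[0].astype(int)
f=lambda c,u,k:cv2.resize(c['image'][u[1]-k:u[1]+k,u[0]-k:u[0]+k,::-1],(400,400),interpolation=2)
cv2.imwrite('pics/v6.png',np.hstack([f(s,v,55),f(t,u,40)]))
E
```

```text
t: 28.82
position: [567.9, -11.8, 233.4]
tcp_rot: [[-0.845, 0.176, 0.504], [0.151, 0.984, -0.091], [-0.512, -0.001, -0.859]]
contact_force: [-0.4, 0.8, -2.0]
width: 13.8
finger_force: 30.0
[703.12362988 -36.52950091 174.89213884] [-5.98152618e+01 -1.47779929e-02  1.38907962e+02] [-0.18010496 -0.29341412 -0.00072279]
```

View pics/v6.png

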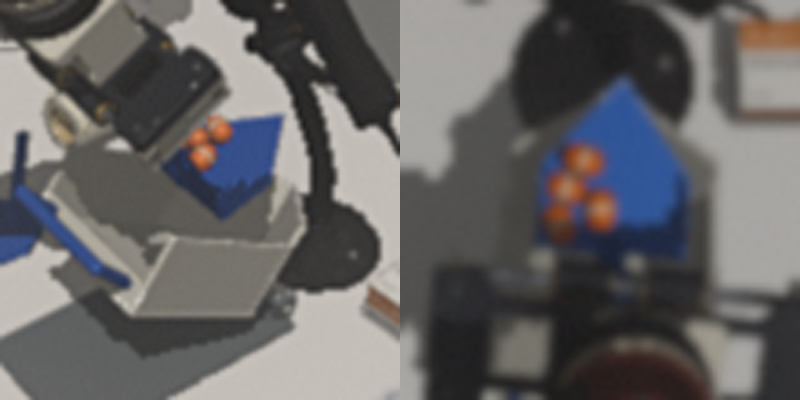

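```bash
python3 - <<'E'
from h import *
p,R,_=now();w=[]
for tip,nd,yaw,N in [([665,-38,285],-.293,-.18,9),([560,-288,200],-.293,-.5,20),([560,-288,92],-.2,-.5,8),([560,-288,88],.05,-.5,5),([560,-288,80],.3,-.5,8),([560,-288,62],.62,-.5,8)]:
    w.append((*toolfor(scoop_at(tip,nd,yaw)),N));print(w[-1][0])
path(p,R,w)
t=load('t2');print('tray depth rim check', cloud(t)[150:215,335:430][::16,::16,2].round())
E
```

```text
[529.748286   -13.3883093  343.56525233]
[ 439.35629761 -222.092045    258.56525233]
[ 444.65057176 -224.98432015  163.07871509]
[ 463.66893198 -235.37409769  189.38781969]
[ 488.67669144 -249.03589895  205.39312073]
[ 526.91317958 -269.92458762  206.59319494]
9 x [-0.113, -0.037, -0.509, -0.001, -0.001, 0.0] 
20 x [0.119, -0.455, 0.127, 0.047, -0.0, 0.079] 
8 x [0.2, -0.001, 0.435, -0.0, 0.067, -0.0] 
5 x [-0.234, 0.0, -0.139, -0.001, 0.286, 0.0] 
8 x [-0.149, -0.0, -0.068, -0.001, 0.179, 0.0] 
8 x [-0.214, -0.001, -0.049, -0.0, 0.229, 0.001] 
tray depth rim check [[-3. -2. -4. -2. -1.  2.]
 [-3. 52. 23. -3. -1. 54.]
 [-3.  1.  3. -1.  3. 31.]
 [-1. -1.  4. -1.  1. 10.]
 [-2. -0.  0. -1. -0. -1.]]
```

```bash
python3 -m handwheel '[[-0.06,-0.02,-0.25,0,0,0],[-0.113,-0.037,-0.509,0,0,0],[-0.113,-0.037,-0.509,0,0,0],[-0.113,-0.037,-0.509,0,0,0],[-0.113,-0.037,-0.509,0,0,0],[-0.113,-0.037,-0.509,0,0,0],[-0.113,-0.037,-0.509,0,0,0],[-0.113,-0.037,-0.509,0,0,0],[-0.113,-0.037,-0.509,0,0,0],[-0.05,-0.02,-0.25,0,0,0],[0,0,0,0,0,0],[0,0,0,0,0,0]]'
python3 -m handwheel '[[0.06,-0.227,0.063,0.023,0,0.04],[0.119,-0.455,0.127,0.047,0,0.079],[0.119,-0.455,0.127,0.047,0,0.079],[0.119,-0.455,0.127,0.047,0,0.079],[0.119,-0.455,0.127,0.047,0,0.079],[0.119,-0.455,0.127,0.047,0,0.079],[0.119,-0.455,0.127,0.047,0,0.079],[0.119,-0.455,0.127,0.047,0,0.079],[0.119,-0.455,0.127,0.047,0,0.079],[0.119,-0.455,0.127,0.047,0,0.079],[0.119,-0.455,0.127,0.047,0,0.079],[0.119,-0.455,0.127,0.047,0,0.079],[0.119,-0.455,0.127,0.047,0,0.079],[0.119,-0.455,0.127,0.047,0,0.079],[0.119,-0.455,0.127,0.047,0,0.079],[0.119,-0.455,0.127,0.047,0,0.079],[0.119,-0.455,0.127,0.047,0,0.079],[0.119,-0.455,0.127,0.047,0,0.079],[0.119,-0.455,0.127,0.047,0,0.079],[0.119,-0.455,0.127,0.047,0,0.079]]'
python3 - <<'E'
from h import *
p,R,_=now();w=[];t=fixed('top','t7');S=SE(R,p)@np.linalg.inv(np.load('St.npy'));print('tip',(S@[60,0,0,1])[:3],Ro.from_matrix(S[:3,:3]).as_euler('ZYX'))
hsv=cv2.cvtColor(t['image'],cv2.COLOR_RGB2HSV);o=((hsv[...,0]<15)&(hsv[...,1]>140)&(hsv[...,2]>60)).astype('u1')
q=proj(t,S[:3,3])[0];print('scoop px',q);n,l,st,ce=cv2.connectedComponentsWithStats(o);print([(ce[i].round().tolist(),int(st[i,4])) for i in range(1,n) if st[i,4]>5 and np.hypot(*(ce[i]-q))<120])
for tip,nd,yaw,N in [([560,-288,92],-.2,-.5,9),([560,-288,88],.05,-.5,5),([560,-288,80],.3,-.5,8),([560,-288,62],.62,-.5,8)]:
    w.append((*toolfor(scoop_at(tip,nd,yaw)),N))
path(p,R,w)
E
```

```text
t: 30.42
position: [529.8, -13.6, 343.1]
tcp_rot: [[-0.847, 0.176, 0.502], [0.151, 0.984, -0.091], [-0.51, -0.002, -0.86]]
contact_force: [-0.2, 0.4, -1.8]
width: 14.2
finger_force: 30.0
t: 32.92
position: [441.8, -217.9, 260.8]
tcp_rot: [[-0.758, 0.472, 0.45], [0.404, 0.882, -0.242], [-0.511, -0.002, -0.859]]
contact_force: [-0.4, 1.0, -1.0]
width: 13.9
finger_force: 30.0
tip [ 562.70479211 -283.23771804  202.11472942] [-0.49414668 -0.29221524 -0.00147723]
scoop px [379.61767463 194.48539595]
[([411.0, 99.0], 54), ([332.0, 128.0], 86), ([374.0, 188.0], 10), ([377.0, 190.0], 6), ([369.0, 192.0], 9), ([373.0, 196.0], 21), ([367.0, 198.0], 11), ([367.0, 202.0], 8), ([375.0, 202.0], 7), ([333.0, 240.0], 29), ([324.0, 254.0], 11), ([421.0, 297.0], 43)]
9 x [0.184, -0.021, 0.395, 0.001, 0.059, 0.004] 
5 x [-0.235, -0.001, -0.141, -0.001, 0.286, -0.0] 
8 x [-0.149, -0.0, -0.068, -0.001, 0.179, -0.0] 
8 x [-0.214, -0.001, -0.048, -0.0, 0.229, 0.0]
```

```bash
python3 -m handwheel '[[0.184,-0.021,0.395,0,0.059,0],[0.184,-0.021,0.395,0,0.059,0],[0.184,-0.021,0.395,0,0.059,0],[0.184,-0.021,0.395,0,0.059,0],[0.184,-0.021,0.395,0,0.059,0],[0.184,-0.021,0.395,0,0.059,0],[0.184,-0.021,0.395,0,0.059,0],[0.184,-0.021,0.395,0,0.059,0],[0.184,-0.021,0.395,0,0.059,0],[0,0,0,0,0,0]]'
python3 -m handwheel '[[-0.235,0,-0.141,0,0.286,0],[-0.235,0,-0.141,0,0.286,0],[-0.235,0,-0.141,0,0.286,0],[-0.235,0,-0.141,0,0.286,0],[-0.235,0,-0.141,0,0.286,0],[-0.149,0,-0.068,0,0.179,0],[-0.149,0,-0.068,0,0.179,0],[-0.149,0,-0.068,0,0.179,0],[-0.149,0,-0.068,0,0.179,0],[-0.149,0,-0.068,0,0.179,0],[-0.149,0,-0.068,0,0.179,0],[-0.149,0,-0.068,0,0.179,0],[-0.149,0,-0.068,0,0.179,0]]'
python3 -m handwheel '[[-0.214,0,-0.048,0,0.229,0],[-0.214,0,-0.048,0,0.229,0],[-0.214,0,-0.048,0,0.229,0],[-0.214,0,-0.048,0,0.229,0],[-0.214,0,-0.048,0,0.229,0],[-0.214,0,-0.048,0,0.229,0],[-0.214,0,-0.048,0,0.229,0],[-0.214,0,-0.048,0,0.229,0],[0,0,0,0,0,0],[0,0,0,0,0,0],[0,0,-0.3,0,0,0],[0,0,-0.8,0,0,0],[0,0,-0.8,0,0,0],[0,0,-0.8,0,0,0]]'
python3 - <<'E'
from h import *
s=fixed('scene','s8');t=fixed('top','t8')
v=proj(s,[577,-307,40])[0].astype(int);u=proj(t,[577,-307,40])[0].astype(int)
f=lambda c,u,k:cv2.resize(c['image'][u[1]-k:u[1]+k,u[0]-k:u[0]+k,::-1],(400,400),interpolation=2)
cv2.imwrite('pics/v8.png',np.hstack([f(s,v,60),f(t,u,60)]))
E
```

```text
t: 34.22
position: [444.7, -224.4, 162.4]
tcp_rot: [[-0.798, 0.471, 0.377], [0.425, 0.882, -0.203], [-0.428, -0.002, -0.904]]
contact_force: [0.1, -1.0, -1.2]
width: 13.8
finger_force: 30.0
t: 35.85
position: [489.9, -247.9, 206.1]
tcp_rot: [[-0.881, 0.47, -0.049], [0.469, 0.883, 0.024], [0.055, -0.002, -0.999]]
contact_force: [0.8, -0.6, -0.8]
width: 14.0
finger_force: 30.0
t: 37.6
position: [549.8, -280.0, 271.1]
tcp_rot: [[-0.821, 0.471, -0.323], [0.439, 0.882, 0.171], [0.365, -0.001, -0.931]]
contact_force: [0.2, -0.3, -0.8]
width: 13.9
finger_force: 30.0
```

View pics/v8.png

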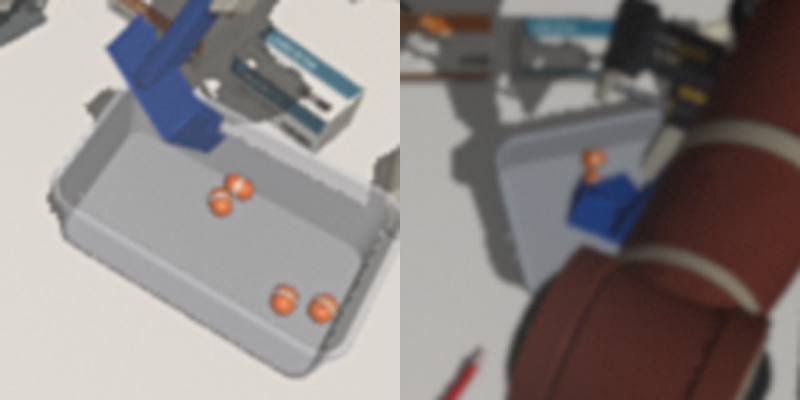

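```bash
python3 - <<'E'
from h import *
p,R,_=now();w=[]
for o,yaw,N in [([565,-240,250],-.5,9),([570,20,265],-.42,11),([574,302,230],-.394,12),([574,302,25],-.394,10),([574,302,3],-.394,4)]:
    w.append((*toolfor(scoopT(yaw,0,o)),N));print(w[-1][0])
path(p,R,w)
E
```

```text
[ 516.99731876 -213.77601572  345.77496453]
[520.05516375  42.3039927  360.77496453]
[523.49220568 322.99803493 325.77496453]
[523.49220568 322.99803493 120.77496453]
[523.49220568 322.99803493  98.77496453]
9 x [0.308, 0.192, -0.304, -0.002, -0.391, 0.004] 
11 x [0.378, 0.839, -0.15, -0.01, 0.0, -0.04] 
12 x [0.376, 0.865, 0.027, -0.003, 0.0, -0.012] 
10 x [0.199, -0.001, 0.795, -0.0, 0.0, -0.0] 
4 x [0.054, 0.0, 0.213, -0.0, 0.001, -0.0]
```

```bash
python3 -m handwheel '[[0.308,0.192,-0.304,0,-0.391,0],[0.308,0.192,-0.304,0,-0.391,0],[0.308,0.192,-0.304,0,-0.391,0],[0.308,0.192,-0.304,0,-0.391,0],[0.308,0.192,-0.304,0,-0.391,0],[0.308,0.192,-0.304,0,-0.391,0],[0.308,0.192,-0.304,0,-0.391,0],[0.308,0.192,-0.304,0,-0.391,0],[0.308,0.192,-0.304,0,-0.391,0],[0.378,0.839,-0.15,-0.01,0,-0.04],[0.378,0.839,-0.15,-0.01,0,-0.04],[0.378,0.839,-0.15,-0.01,0,-0.04],[0.378,0.839,-0.15,-0.01,0,-0.04],[0.378,0.839,-0.15,-0.01,0,-0.04],[0.378,0.839,-0.15,-0.01,0,-0.04],[0.378,0.839,-0.15,-0.01,0,-0.04],[0.378,0.839,-0.15,-0.01,0,-0.04],[0.378,0.839,-0.15,-0.01,0,-0.04],[0.378,0.839,-0.15,-0.01,0,-0.04],[0.378,0.839,-0.15,-0.01,0,-0.04]]'
python3 -m handwheel '[[0.376,0.865,0.027,0,0,-0.012],[0.376,0.865,0.027,0,0,-0.012],[0.376,0.865,0.027,0,0,-0.012],[0.376,0.865,0.027,0,0,-0.012],[0.376,0.865,0.027,0,0,-0.012],[0.376,0.865,0.027,0,0,-0.012],[0.376,0.865,0.027,0,0,-0.012],[0.376,0.865,0.027,0,0,-0.012],[0.376,0.865,0.027,0,0,-0.012],[0.376,0.865,0.027,0,0,-0.012],[0.376,0.865,0.027,0,0,-0.012],[0.376,0.865,0.027,0,0,-0.012],[0,0,0,0,0,0]]'
python3 - <<'E'
from h import *
p,R,_=now();w=[];S=SE(R,p)@np.linalg.inv(np.load('St.npy'));print('scoop',S[:3,3],Ro.from_matrix(S[:3,:3]).as_euler('ZYX'))
c=wrist('w9');m=blue(c);n,l,st,ce=cv2.connectedComponentsWithStats(m);print([st[i].tolist() for i in range(1,n) if st[i,4]>300])
for o,yaw,N in [([574,302,25],-.394,10),([574,302,3],-.394,4)]:
    w.append((*toolfor(scoopT(yaw,0,o)),N))
path(p,R,w)
E
```

```text
t: 40.2
position: [516.5, 43.4, 358.1]
tcp_rot: [[-0.891, 0.399, 0.215], [0.388, 0.917, -0.095], [-0.235, -0.001, -0.972]]
contact_force: [-0.3, 0.0, -1.1]
width: 13.8
finger_force: 30.0
t: 41.82
position: [518.6, 326.7, 322.1]
tcp_rot: [[-0.903, 0.373, 0.215], [0.361, 0.928, -0.094], [-0.235, -0.008, -0.972]]
contact_force: [-0.2, -1.0, -1.1]
width: 14.0
finger_force: 30.0
scoop [568.37815883 305.63454764 225.90485597] [-0.38562079  0.00716404 -0.00838   ]
[[158, 163, 40, 61, 1207], [205, 184, 103, 85, 5091], [0, 211, 67, 22, 588]]
10 x [0.169, -0.003, 0.788, -0.003, -0.004, 0.006] 
4 x [0.053, -0.0, 0.212, -0.001, -0.0, -0.0]
```

```bash
python3 -m handwheel '[[0.169,-0.003,0.788,-0.005,-0.004,0.006],[0.169,-0.003,0.788,-0.005,-0.004,0.006],[0.169,-0.003,0.788,-0.005,-0.004,0.006],[0.169,-0.003,0.788,-0.005,-0.004,0.006],[0.169,-0.003,0.788,-0.005,-0.004,0.006],[0.169,-0.003,0.788,-0.005,-0.004,0.006],[0.169,-0.003,0.788,-0.005,-0.004,0.006],[0.169,-0.003,0.788,-0.005,-0.004,0.006],[0.169,-0.003,0.788,-0.005,-0.004,0.006],[0.169,-0.003,0.788,-0.005,-0.004,0.006],[0.053,0,0.212,0,0,0],[0.053,0,0.212,0,0,0],[0.053,0,0.212,0,0,0],[0.053,0,0.212,0,0,0],[0,0,0,0,0,0]]'
python3 -m handwheel '[[0.01,0,0.04,0,0,0],[0.01,0,0.04,0,0,0],[0,0,0,0,0,0]]'
```

```text
t: 43.75
position: [524.6, 320.3, 99.6]
tcp_rot: [[-0.895, 0.384, 0.225], [0.373, 0.923, -0.09], [-0.243, 0.003, -0.97]]
contact_force: [-0.1, -0.1, -0.9]
width: 14.2
finger_force: 30.0
t: 44.12
position: [524.8, 320.4, 97.8]
tcp_rot: [[-0.895, 0.384, 0.226], [0.374, 0.923, -0.09], [-0.243, 0.004, -0.97]]
contact_force: [-1.2, 0.1, -0.5]
width: 14.3
finger_force: 30.0
```

```bash
python3 -m handwheel '[[0.01,0,0.05,0,0,0],[0.01,0,0.05,0,0,0],[0,0,0,0,0,0]]'
```

```text
t: 44.5
position: [525.0, 320.4, 95.8]
tcp_rot: [[-0.895, 0.384, 0.226], [0.374, 0.923, -0.09], [-0.243, 0.004, -0.97]]
contact_force: [-3.1, -0.2, 2.6]
width: 13.9
finger_force: 30.0
```

```bash
python3 -m handwheel '[[0,0,0,0,0,0],[0,0,0,0,0,0],[0,0,0,0,0,0],[0,0,-0.3,0,0,0],[0,0,-0.6,0,0,0],[0,0,-0.8,0,0,0],[0,0,-0.8,0,0,0],[0,0,-0.8,0,0,0],[0,0,-0.8,0,0,0],[0,0,-0.8,0,0,0],[-0.4,0,-0.8,0,0,0],[-0.4,0,-0.8,0,0,0],[0,0,0,0,0,0],[0,0,0,0,0,0]]' 0.45
python3 - <<'E'
from h import *
from scipy.optimize import differential_evolution as DE
c=wrist('w10');s=fixed('scene','s10')
f=lambda c,u,k:cv2.resize(c['image'][u[1]-k:u[1]+k,u[0]-k:u[0]+k,::-1],(400,400),interpolation=2)
v=proj(s,[560,0,40])[0].astype(int);print(v)
cv2.imwrite('pics/v10.png',cv2.resize(s['image'][90:384,150:512,::-1],(724,588),interpolation=2))
E
```

```text
t: 46.25
position: [505.3, 327.5, 257.4]
tcp_rot: [[-0.895, 0.384, 0.225], [0.373, 0.923, -0.09], [-0.242, 0.003, -0.97]]
contact_force: [0.9, -0.2, -0.2]
width: 41.7
finger_force: 0.0
[277 221]
```

View pics/v10.png

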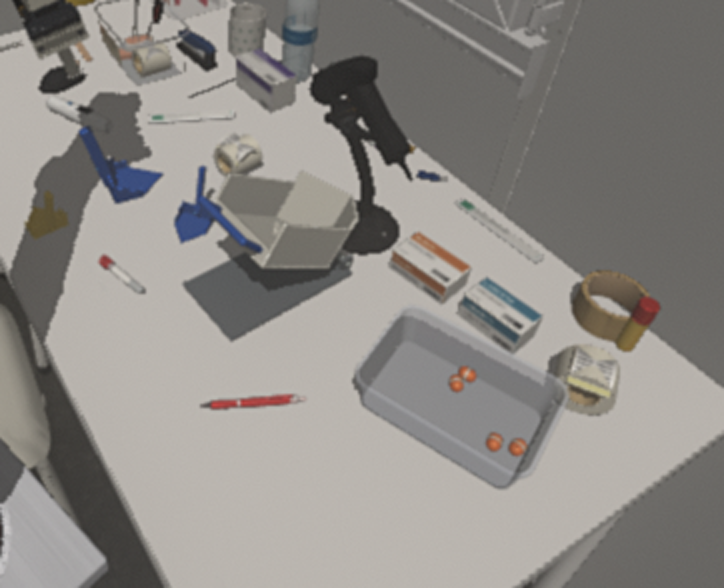

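The picture shows the scoop standing flat near (120,180), the bin still tipped, all four capsules in the tray at (460,378) and (505,443), and the bystanders in place. I'm handing in.

```bash
python3 -c "
from workcell import bot
print(bot.hand_in())"
```

```text
the job is handed in; nothing more can be done
None
```

I handed the job in at about 46 s of the 67 s allowed. In the last camera picture, all four capsules lie in the tray, the bin is still tipped, the scoop stands on its floor on the table, and the bystanders look undisturbed. The hand-in call did not return a verdict.

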